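# Index the tube carousel one hole towards the reader

## Robot

A 6-joint arm with a two-finger parallel gripper is mounted at the origin on the work surface. World frame = base frame: x ahead of the robot, y to its left, z up, the work surface at z = 0. Lengths are in m, angles in rad, forces in N, time in s.
With the tool pointing down it reaches from about 0.325 to 0.9 m from the base axis. Payload 6.1 kg.
Tool frame: the origin (TCP) lies at the very end of the fingers, on their centre line; the grasp point (between the pads) lies arm.pinch_z behind it (arm.pinch_z is the distance from the TCP to the grasp point, in m); z points along the fingers, y is the line along which they close (so a half turn about z gives the same grasp; the last joint's range is limited). The gripper opens to 87 mm and grips with 3 to 60 N. Pads are 19 mm wide; open, the fingers measure 117 mm over their backs; the gripper's body (75 mm by 190 mm) begins 51 mm behind the grasp point.
Start: joints at [-1.417, 0.22, 1.526, -0, 1.395, -0.126], TCP at [0.173, -0.601, 0.223] pointing down, gripper open.
Joint ranges: [-2.98, 2.98], [-0.91, 2.08], [0.09, 2.57], [-1.24, 4.39], [0.2, 2.65], [-2.68, 2.68]. Speed limits (rad/s): [2.57, 2.57, 3.01, 3.14, 3.14, 3.14].

## Interface

Orientations are given as a rotation vector (axis times angle).
In Python, from plant import arm gives the robot as it stands.
- The arm moves only by the shell command python3 -m jog 'ROWS' [FORCE]. ROWS is JSON, a list of rows, each a list of 3 entries, a list of its own where there are three numbers: the turn, a rotation vector about the tool's x, y, z in rad, then the shift along the tool's x, y, z in m, then the closure, from 0 (fully open) to 1 (shut). In form: [[[wx, wy, wz], [tx, ty, tz], claw], ...]. A call has 1 to 20 rows; each row shifts and turns the commanded pose from where the row before left it, along the tool's axes as they then stand; what a row does not reach is not made up. A row lasts 1/8 s, in which the tool goes at most 62.5 mm and 10.7 degrees, less where a joint would pass 70% of its speed; a pose out of reach is approached as far as the arm can. A call with a gripper value outside its range is refused whole. The fingers move at their own pace and stop on an object; FORCE is the grip in N (left out, the last holds). Time passes only in rows, so rows that do not move let the fingers close. It gives the time, the measured TCP pose, the force, the opening and the grip force at its end, in the units of the state.
- arm.state(): the state, without advancing time (a new reading comes with each control period).
- arm.grab_frame(name): name is "side" or "top"; returns the picture (400x640x3 uint8, red, green, blue); there is no depth.
- arm.get_calibration(name): a dict with "fx", "fy", "cx", "cy" (pixels), "origin" and "orientation" of the camera in the world. Camera axes: x right, y down, z forward; pixel columns grow to the right and rows downward; lengths in m; the calibration is good to about 2 mm. A picture is of the moment at which its call begins. get_calibration takes no time and is no camera call.
- arm.hand_in(): hands the job in; it is judged then, once.
The state is a dict: "clock": time; "joints": joint angles; "joint_vel": joint speeds; "joint_torque": joint torques, N m; "position": TCP position; "orientation": TCP orientation; "contact_force": force on the tool from outside, world axes, zero at the start; "wrist_torque": the same for the moment, N m; "grip_width": finger opening in m; "gripper_force": force on a finger pad.
Only numpy, scipy, OpenCV 4.12 (cv2) and the standard library are available. Lean on these libraries where they do the work, as an engineer would, in place of code of your own. Each camera call takes 0.05 s, during which the arm holds its last target. There are 200 camera calls.

## Task

Press in the black plunger on the tube carousel and, keeping it pressed, push it round to the next hole so that the tall tube comes to stand beside the black reader column. Then let the plunger spring back up into that hole and take the hand away. Do not go past that hole, do not force the carousel round with the plunger out, keep off the tall tube and the reader, and leave the other things on the bench where they are.

Things in the scene. Friction and masses are not known exactly. Their poses are not given: they have to be found in the camera images.
- indexer: The bench indexer: a round aluminium base 250 mm across, 50 mm high, fixed to the bench. Origin: on its vertical axis at bench level. Its flat rim (the index ring) has six dark holes, 18 mm across, every 60 degrees at 108 mm radius. Inside the ring sits the grey carousel, a disc 180 mm across, top 58 mm above the bench, which turns about the same axis.
- plunger_top (a point): Centre of the flat top of the plunger's black cap: 30 mm across, 66 mm from the indexer's axis, 96 mm above the bench when out. It rides on the carousel, 12 mm proud of an aluminium boss (44 mm across, top 84 mm above the bench). Pressed straight down it goes in 10 mm to a stop (3.5 N to start, 7.5 N at the stop), then still 2 mm proud. A fingertip pressed on it pushes it round by friction (about 0.5 N), lagging a few mm.
- plunger (a joint): How far the plunger is pressed in, m: 0 out, 0.010 fully in; it springs back. When out, its round-nosed steel pin, 9 mm across, stands up in a ring hole just outside the cap and locks the carousel; 0.008 or more draws the pin clear. Between holes it stays in by 0.0075; let go within about 3 mm of a hole (measured at the cap) it springs up into it.
- carousel (a joint): Angle of the carousel, rad, 0 at the starting hole, growing counter-clockwise seen from above. The next holes are at +1.047 and -1.047 (60 degrees); the pin has about 0.04 of play either way in a hole. It turns with light friction and stays where it is left.
- tube_top (a point): Top centre of the tall capped tube fixed in the carousel opposite the plunger, 55 mm from the axis: clear, 16 mm across with a white cap 19 mm across, top 120 mm above the bench. The four other tubes are short (top 78 mm above the bench).
- tall_tube: The same tall tube; origin at its foot, on the carousel's top.
- reader: The reader: a black column 32 mm across, 132 mm high, with a round foot 60 mm across and a cap 44 mm across, fixed to the bench 165 mm from the indexer's axis. Origin: centre of its underside. At the start it stands 60 degrees (one hole) from the tall tube seen from the axis, on either side; the tall tube must turn towards it and the plunger, opposite, turns in the same sense.
- bottle: Loose amber bottle, 54 mm across and 105 mm high, standing as far from the tall tube on the other side as the reader does. Origin at the centre of its underside.
- tube_rack: Loose orange tube rack, 75 x 160 x 28 mm (40 mm over the tubes), long along its y. Origin at the centre of its underside.
- tip_box: Loose grey box of pipette tips, 85 x 120 x 54 mm, long along its y. Origin at the centre of its underside.

How it is judged:
On the way, in this order (a step that is already met when the one before it is completed fails the run):
1. the plunger is pressed in, clear of its starting hole (value of joint plunger above 0.0075 m and value of joint carousel between -0.15 and 0.15 rad), for 0.05 s.
2. the tall tube is beside the reader and the plunger has sprung up into the next hole (horizontal distance between tube_top and reader below 0.12 m and (value of joint carousel between 0.987 and 1.107 rad or value of joint carousel between -1.107 and -0.987 rad) and value of joint plunger below 0.0015 m), for 0.2 s.
At the end, for the whole second after the job is handed in: The carousel stands at rest in the hole next to its starting hole, on the side that brings the tall tube beside the reader (within 0.06 rad of 60 degrees from the start, tall tube within 120 mm of the reader's axis), and the plunger is out to within 1.5 mm (all of step 2 and velocity of joint carousel between -0.05 and 0.05 rad/s); the robot touches nothing.
It fails at once if the carousel is forced round with the plunger not pressed in (value of joint plunger below 0.004 m and (value of joint carousel between 0.12 and 0.92 rad or value of joint carousel between -0.92 and -0.12 rad)).
It fails at once if the carousel is turned well past the next hole (value of joint carousel above 1.3 rad or value of joint carousel below -1.3 rad).
It fails at once if the robot pushes on the tall tube or the reader (contact force between any of the fingers, the arm and tall_tube above 1 N or contact force between any of the fingers, the arm and reader above 1 N).
It fails at once if a bystander (bottle, tube rack, tip box) is moved more than 20 mm or lifted (distance of any of bottle, tube_rack, tip_box from where it was at the start of the episode above 0.02 m).
It fails at once if the bottle is tipped (angle between bottle's own z axis and vertical above 0.35 rad).
It also fails if it takes over 38 s, if anything falls off the work surface, if the arm or the gripper's body presses on something with over 40 N, if the wrist force passes 120 N, or if a joint passes its speed limit or range.

## Working session

There is one attempt and no reset: what is moved stays moved. The work goes in short steps, Python scripts to look and compute and a shell command to move; the robot and the scene stay as the last step left them, time stands still between calls to the robot, and variables do not carry over. Pictures are saved under pics/ and viewed, at most 10 in all, crops included, and the job is handed in when it is done.

```bash
mkdir -p pics; cat > h.py <<'E'
import numpy as np, cv2
from scipy.spatial.transform import Rotation as R
from plant import arm
def cam(n):
    c=arm.get_calibration(n); o=np.array(c["orientation"],float)
    M=o if o.shape==(3,3) else (R.from_rotvec(o).as_matrix() if o.size==3 else R.from_quat(o).as_matrix())
    return c,M,np.array(c["origin"])
def ray(n,u,v,z):
    c,M,o=cam(n); d=M@np.array([(u-c["cx"])/c["fx"],(v-c["cy"])/c["fy"],1])
    return o+d*(z-o[2])/d[2]
def proj(n,p):
    c,M,o=cam(n); q=M.T@(np.array(p)-o); return np.array([c["fx"]*q[0]/q[2]+c["cx"],c["fy"]*q[1]/q[2]+c["cy"]])
def save(n,f):
    im=arm.grab_frame(n); cv2.imwrite(f"pics/{f}.png",im[:,:,::-1]); return im
E
python3 - <<'E'
from h import *
for n in("top","side"): save(n,n+"0"); print(arm.get_calibration(n))
print(arm.state(), arm.pinch_z)
E
```

```text
{'fx': 437.18474379314654, 'fy': 437.18474379314654, 'cx': 319.3668084418945, 'cy': 201.59912705254408, 'origin': array([0.44522384, 0.03838718, 1.23490098]), 'orientation': array([-2.12052842,  2.18194271, -0.10752408])}
{'fx': 435.5755992584258, 'fy': 435.5755992584258, 'cx': 323.10007617635443, 'cy': 197.1327126398483, 'origin': array([0.01788466, 0.54906437, 0.88775636]), 'orientation': array([-1.06802195,  2.44394674, -0.96167417])}
{'clock': 0.1, 'joints': array([-1.41709762e+00,  2.21151199e-01,  1.52747513e+00,  9.41702444e-06,
        1.39471180e+00, -1.26080223e-01]), 'joint_vel': array([-0.00118772, -0.00160991, -0.00168998, -0.0009522 ,  0.00018358,
       -0.00114331]), 'joint_torque': array([ 7.24225138e-04, -4.95943916e+01, -3.88518870e+01,  7.01933401e-02,
        5.15633624e-02, -4.33373282e-05]), 'position': array([ 0.17251556, -0.60014461,  0.22155563]), 'orientation': array([-3.10917572e+00, -4.37797807e-01,  2.32879378e-05]), 'contact_force': array([-0.13193677, -0.40761009, -0.34611033]), 'wrist_torque': array([ 0.03233066, -0.05944158,  0.00523279]), 'gripper_force': 0.0, 'grip_width': 0.08711878767377143} 0.0187
```

View pics/top0.png

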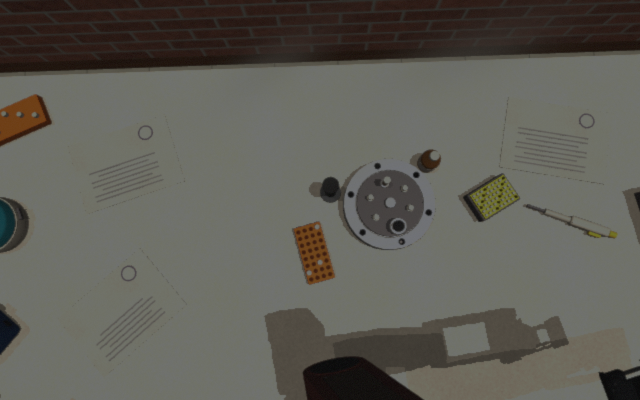

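View pics/side0.png

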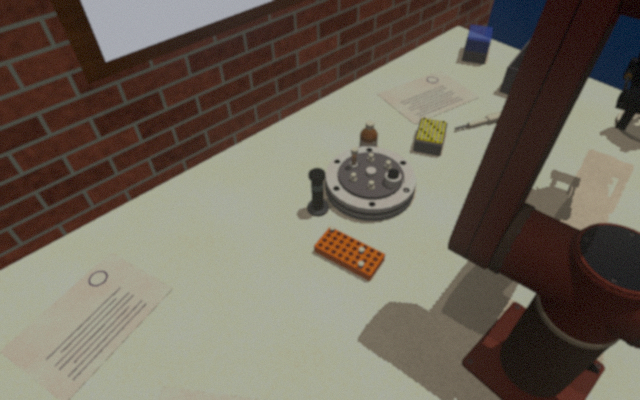

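The top view shows the indexer centred near (390,203), the plunger cap near (398,226), the tall tube near (386,181), the reader at (331,188) on the left and the bottle at (430,160). The side view agrees. Next I measure these more precisely.

```bash
python3 - <<'E'
from h import *
im=cv2.imread("pics/top0.png"); 
c=im[130:270,310:460]; cv2.imwrite("pics/crop0.png",cv2.resize(c,None,fx=5,fy=4.25 if 0 else 4,interpolation=cv2.INTER_CUBIC) if 0 else cv2.resize(c,None,fx=4.2,fy=4.2,interpolation=cv2.INTER_CUBIC))
g=cv2.cvtColor(im,cv2.COLOR_BGR2GRAY)
m=(g<45).astype(np.uint8); m[:130]=0;m[270:]=0;m[:,:300]=0;m[:,460:]=0
n,l,s,ce=cv2.connectedComponentsWithStats(m)
pts=[]
for i in range(1,n):
    if s[i,4]<8: continue
    w=(g<90)*1.0
    print(ce[i].round(1),s[i,4],ray("top",*ce[i],.05).round(4),ray("top",*ce[i],.096).round(4))
E
```

```text
[426.3 162.1] 247 [ 0.687  -0.2378  0.05  ] [ 0.6776 -0.2271  0.096 ]
[377.  165.8] 19 [ 0.6811 -0.1024  0.05  ] [ 0.6719 -0.097   0.096 ]
[415.8 174.6] 19 [ 0.6532 -0.2073  0.05  ] [ 0.6451 -0.1977  0.096 ]
[330.1 188.1] 304 [0.623  0.0282 0.05  ] [0.6161 0.0286 0.096 ]
[377.1 182.3] 26 [ 0.6353 -0.1008  0.05  ] [ 0.6279 -0.0954  0.096 ]
[350.2 194.1] 21 [ 0.6047 -0.0261  0.05  ] [ 0.5985 -0.0236  0.096 ]
[428.1 212.1] 22 [ 0.5493 -0.2349  0.05  ] [ 0.5453 -0.2243  0.096 ]
[388.4 225.8] 29 [ 0.5154 -0.1261  0.05  ] [ 0.5127 -0.1198  0.096 ]
[398.  225.4] 88 [ 0.5156 -0.152   0.05  ] [ 0.5128 -0.1446  0.096 ]
[362. 232.] 21 [ 0.5006 -0.0542  0.05  ] [ 0.4984 -0.0506  0.096 ]
[356.5 236.4] 8 [ 0.4892 -0.039   0.05  ] [ 0.4875 -0.036   0.096 ]
[305.9 236.9] 8 [0.4917 0.0978 0.05  ] [0.4899 0.0955 0.096 ]
[401.9 240.6] 10 [ 0.4744 -0.1605  0.05  ] [ 0.4733 -0.1528  0.096 ]
[303.1 251.9] 8 [0.4516 0.1062 0.05  ] [0.4514 0.1035 0.096 ]
```

View pics/crop0.png

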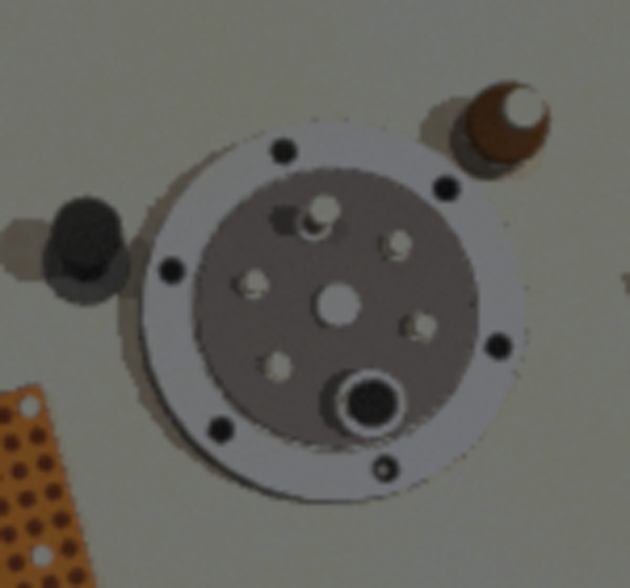

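I put the indexer axis at about (0.577, -0.131) and the cap at (0.513, -0.146), which is about 194° seen from the axis. The reader is at about 75°, so the carousel has to turn +60° (CCW). I'll shut the fingers, align the tool with the world axes and go above the cap.

```bash
python3 -m jog '[[[0,0,0.14],[0,0,0],1],[[0,0,0.14],[0,0,0],1],[[0,0,0],[0.02,-0.027,0],1],[[0,0,0],[0.02,-0.028,0],1],[[0,0,0],[0.025,-0.033,0],1],[[0,0,0],[0.025,-0.034,0],1],[[0,0,0],[0.025,-0.034,0],1],[[0,0,0],[0.025,-0.034,0],1],[[0,0,0],[0.025,-0.034,0],1],[[0,0,0],[0.025,-0.034,0],1],[[0,0,0],[0.025,-0.033,0],1],[[0,0,0],[0.025,-0.034,0],1],[[0,0,0],[0.025,-0.033,0],1],[[0,0,0],[0.025,-0.033,0],1],[[0,0,0],[0.025,-0.032,0.02],1],[[0,0,0],[0.025,-0.032,0.03],1],[[0,0,0],[0,0,0],1],[[0,0,0],[0,0,0],1]]' 10
python3 - <<'E'
from h import *
im=save("top","top1"); im2=save("side","side1")
s=arm.state(); print(s["position"],s["orientation"],s["contact_force"],s["grip_width"]); print(proj("side",[.513,-.146,.096]),proj("side",s["position"]))
a=im[130:290,310:470,::-1];b=im2[110:270,300:460,::-1]
cv2.imwrite("pics/c1.png",cv2.resize(np.hstack([a,b]),None,fx=2.5,fy=2.5,interpolation=cv2.INTER_CUBIC))
E
```

```text
clock: 2.35
position: [0.5124, -0.1459, 0.1725]
orientation: [3.141, 0.001, -0.001]
contact_force: [-0.5, -0.2, -0.5]
grip_width: 0.0006
gripper_force: 0.0
[ 0.5128195  -0.14682277  0.17350869] [ 3.14062770e+00 -1.84423726e-03  1.96794837e-03] [-0.24847537 -0.41394194 -0.30093351] 0.0008076782621299803
[393.49753455 171.53735948] [397.09217482 148.90495668]
```

View pics/c1.png

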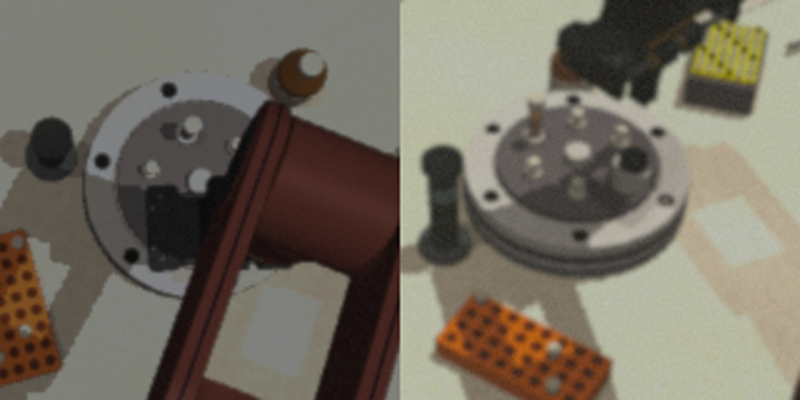

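In the side crop the fingertip is at about (398,150), where projection puts it. The cap is at about (393,173), directly below. I'll press down.

```bash
python3 -m jog '[[[0,0,0],[0,0,0.02],1],[[0,0,0],[0,0,0.02],1],[[0,0,0],[0,0,0.02],1],[[0,0,0],[0,0,0.01],1],[[0,0,0],[0,0,0.006],1],[[0,0,0],[0,0,0.004],1],[[0,0,0],[0,0,0.003],1],[[0,0,0],[0,0,0.002],1],[[0,0,0],[0,0,0],1],[[0,0,0],[0,0,0],1]]'; python3 -m jog '[[[0,0,0],[0,0,0.001],1],[[0,0,0],[0,0,0],1]]'
```

```text
clock: 3.7
position: [0.513, -0.1462, 0.0884]
orientation: [3.141, -0.0, 0.001]
contact_force: [-4.1, -1.0, 5.9]
grip_width: 0.0004
gripper_force: 3.0
clock: 3.95
position: [0.513, -0.1462, 0.0874]
orientation: [3.141, -0.0, 0.001]
contact_force: [-3.3, -1.7, 6.2]
grip_width: 0.0004
gripper_force: 3.2
```

```bash
python3 -m jog '[[[0,0,0],[0,0,0.001],1],[[0,0,0],[0,0,0],1]]'; python3 -m jog '[[[0,0,0],[0,0,0.001],1],[[0,0,0],[0,0,0],1]]'
```

```text
clock: 4.2
position: [0.513, -0.1462, 0.0865]
orientation: [3.141, -0.0, 0.001]
contact_force: [-3.7, -1.9, 7.4]
grip_width: 0.0005
gripper_force: 3.4
clock: 4.45
position: [0.5131, -0.1465, 0.0863]
orientation: [3.14, 0.0, 0.001]
contact_force: [-5.4, -0.9, 11.2]
grip_width: 0.0006
gripper_force: 5.8
```

The plunger is at its stop: the force rose to 11 N at z = 0.086. Now I'll sweep the first half of the arc.

```bash
python3 -m jog '[[[0,0,0],[0.0016,0.0055,0],1],[[0,0,0],[0.0021,0.0053,0],1],[[0,0,0],[0.0026,0.0051,0],1],[[0,0,0],[0.0030,0.0049,0],1],[[0,0,0],[0,0,0],1]]'
python3 - <<'E'
from h import *
im=save("top","top2"); im2=save("side","side2")
a=im[130:290,310:470,::-1];b=im2[110:270,300:460,::-1]
cv2.imwrite("pics/c2.png",cv2.resize(np.hstack([a,b]),None,fx=2.5,fy=2.5,interpolation=cv2.INTER_CUBIC))
E
```

```text
clock: 5.08
position: [0.524, -0.1675, 0.0864]
orientation: [3.14, -0.0, 0.007]
contact_force: [-0.7, -0.1, 7.5]
grip_width: 0.0006
gripper_force: 3.4
```

View pics/c2.png

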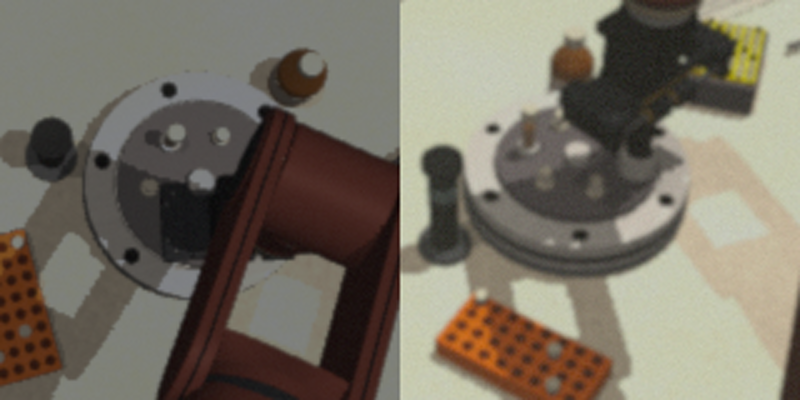

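The tall tube has moved to about (380,185), so the carousel is turning with the finger. I'll continue the arc with a hair more press.

```bash
python3 -m jog '[[[0,0,0],[0.0034,0.0046,0.0005],1],[[0,0,0],[0.0038,0.0043,0],1],[[0,0,0],[0.0042,0.0040,0],1],[[0,0,0],[0.0045,0.0036,0],1],[[0,0,0],[0.0048,0.0032,0],1],[[0,0,0],[0.0050,0.0027,0],1],[[0,0,0],[0,0,0],1]]'
cat > tube.py <<'E'
import sys
from h import *
im=save("top",sys.argv[1]); im2=save("side",sys.argv[1]+"s")
a=im[130:290,310:470,::-1];b=im2[110:270,300:460,::-1]
cv2.imwrite(f"pics/c{sys.argv[1]}.png",cv2.resize(np.hstack([a,b]),None,fx=2.5,fy=2.5,interpolation=cv2.INTER_CUBIC))
C=np.array([.577,-.131])
def tube(g,t):  # white cap: bright blob nearest expected place
    best=None
    p=proj("top",[*(C+.055*np.array([np.cos(t),np.sin(t)])),.12]); return p
def cap(im):
    g=cv2.cvtColor(im,cv2.COLOR_RGB2GRAY).astype(float)
    th=[np.radians(x) for x in np.arange(0,100,1)]
    sc=[cv2.getRectSubPix(g.astype(np.float32),(5,5),tuple(map(float,proj("top",[*(C+.055*np.array([np.cos(t),np.sin(t)])),.12])))).mean() for t in th]
    t=th[int(np.argmax(sc))]; p=proj("top",[*(C+.055*np.array([np.cos(t),np.sin(t)])),.12])
    x,y=p.round().astype(int); w=g[y-5:y+6,x-5:x+6]; m=np.clip(w-(w.max()+np.median(g[y-9:y+10,x-9:x+10]))/2,0,None)
    Y,X=np.mgrid[y-5:y+6,x-5:x+6]; u,v=(m*X).sum()/m.sum(),(m*Y).sum()/m.sum()
    q=ray("top",u,v,.12)[:2]-C
    return (round(u,1),round(v,1)),np.linalg.norm(q).round(4),np.degrees(np.arctan2(q[1],q[0])).round(1)
print("start",cap(cv2.imread("pics/top0.png")[:,:,::-1]))
print("t2",cap(cv2.imread("pics/top2.png")[:,:,::-1]))
print("now",cap(im)); q=arm.state()["position"][:2]-C; print("finger",np.linalg.norm(q),np.degrees(np.arctan2(q[1],q[0]))%360)
E
python3 tube.py 3
```

```text
clock: 6.05
position: [0.5503, -0.1897, 0.0864]
orientation: [3.14, -0.0, 0.008]
contact_force: [1.5, 1.0, 9.7]
grip_width: 0.0005
gripper_force: 4.3
start ((np.float64(386.9), np.float64(179.5)), np.float64(0.0551), np.float64(13.6))
t2 ((np.float64(380.3), np.float64(182.6)), np.float64(0.055), np.float64(33.4))
now ((np.float64(388.6), np.float64(181.6)), np.float64(0.0486), np.float64(10.6))
finger 0.06451816453718849 245.40256261993073
```

View pics/c3.png

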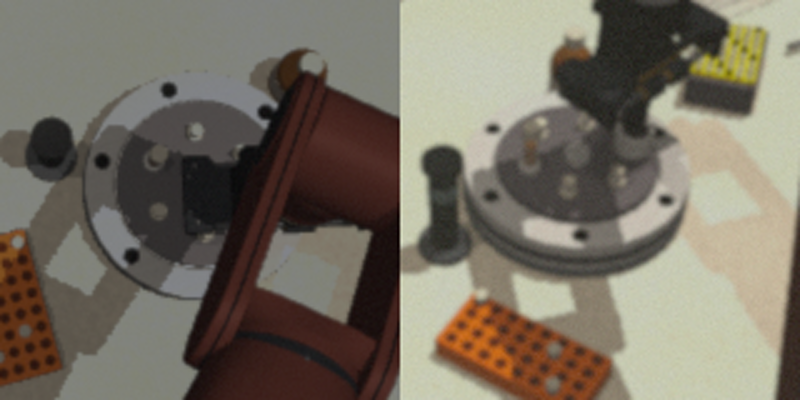

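The tall tube is at about (372,193), in shadow, and the detector picked a short tube instead. I'll restrict the search to angles near the expected one.

```bash
sed -i 's/^def cap(im):/def cap(im,lo=0,hi=100):/; s/np.arange(0,100,1)/np.arange(lo,hi,1)/; s/print("now",cap(im))/print("now",cap(im,50,85))/' tube.py; python3 - <<'E'
src=open('tube.py').read().replace('im=save("top",sys.argv[1]); im2=save("side",sys.argv[1]+"s")','im=cv2.imread("pics/3.png")[:,:,::-1];im2=im')
import sys; sys.argv=['','x']; exec(src.replace('cv2.imwrite','(lambda *a:0)'))
E
```

```text
start ((np.float64(386.9), np.float64(179.5)), np.float64(0.0551), np.float64(13.6))
t2 ((np.float64(380.3), np.float64(182.6)), np.float64(0.055), np.float64(33.4))
now ((np.float64(373.3), np.float64(190.6)), np.float64(0.0555), np.float64(62.5))
finger 0.06451816453718849 245.40256261993073
```

The tube has turned 48.9°, with about 11° to go. I'll finish the arc and measure before letting go.

```bash
python3 -m jog '[[[0,0,0],[0.004,0.0022,0],1],[[0,0,0],[0.004,0.0018,0],1],[[0,0,0],[0.0033,0.0015,0],1],[[0,0,0],[0,0,0],1]]'; python3 tube.py 4
```

```text
clock: 6.65
position: [0.5615, -0.1946, 0.0864]
orientation: [3.141, -0.0, 0.008]
contact_force: [0.4, 1.4, 8.6]
grip_width: 0.0004
gripper_force: 4.2
start ((np.float64(386.9), np.float64(179.5)), np.float64(0.0551), np.float64(13.6))
t2 ((np.float64(380.3), np.float64(182.6)), np.float64(0.055), np.float64(33.4))
now ((np.float64(371.3), np.float64(195.0)), np.float64(0.0566), np.float64(75.2))
finger 0.06547163175151476 256.28580938392236
```

The tube is at +61.6° measured, about 2 mm at most from the hole at the cap and within the 3 mm capture. I'll lift straight up.

```bash
python3 -m jog '[[[0,0,0],[0,0,-0.003],1],[[0,0,0],[0,0,-0.003],1],[[0,0,0],[0,0,-0.004],1],[[0,0,0],[0,0,-0.004],1],[[0,0,0],[0,0,-0.01],1],[[0,0,0],[0,0,-0.03],1],[[0,0,0],[0,0,-0.04],1],[[0,0,0],[0,0,0],1]]'; python3 tube.py 5
```

```text
clock: 7.75
position: [0.5611, -0.1957, 0.1824]
orientation: [3.138, -0.0, 0.01]
contact_force: [-0.1, 0.3, 0.4]
grip_width: 0.0005
gripper_force: 0.0
start ((np.float64(386.9), np.float64(179.5)), np.float64(0.0551), np.float64(13.6))
t2 ((np.float64(380.3), np.float64(182.6)), np.float64(0.055), np.float64(33.4))
now ((np.float64(371.4), np.float64(194.4)), np.float64(0.0567), np.float64(73.6))
finger 0.06608957730613693 254.08550645535468
```

View pics/c5.png

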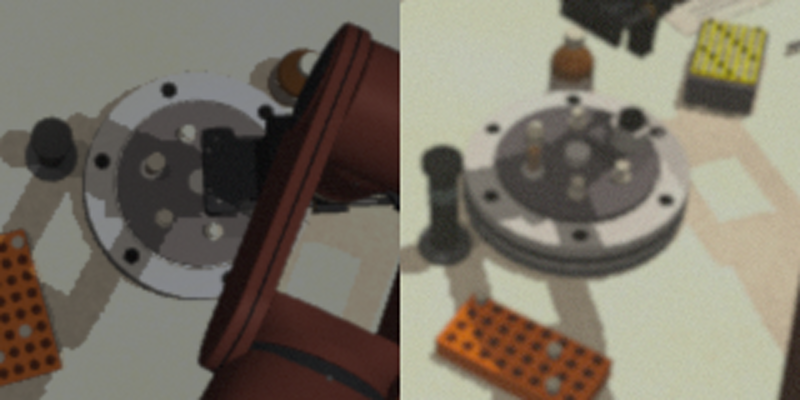

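The tube now reads 73.6°, exactly +60°, and moved slightly on release as if the pin seated. I'll back the arm off and confirm the cap's height.

```bash
python3 -m jog '[[[0,0,0],[0,0,-0.03],1],[[0,0,0],[-0.01,0.02,-0.03],1],[[0,0,0],[-0.02,0.03,0],1],[[0,0,0],[-0.02,0.03,0],1],[[0,0,0],[-0.03,0.035,0],1],[[0,0,0],[-0.03,0.035,0],1],[[0,0,0],[-0.03,0.035,0],1],[[0,0,0],[-0.03,0.035,0],1],[[0,0,0],[-0.03,0.035,0],1],[[0,0,0],[-0.03,0.035,0],1],[[0,0,0],[-0.03,0.035,0],1],[[0,0,0],[-0.03,0.035,0],1],[[0,0,0],[0,0,0],1],[[0,0,0],[0,0,0],1]]'
python3 tube.py 6; python3 - <<'E'
from h import *
b=cv2.imread("pics/6s.png"); b0=cv2.imread("pics/side0.png"); a=cv2.imread("pics/6.png")
cr=lambda im,u,v:cv2.resize(im[v-30:v+30,u-30:u+30],(390,390),interpolation=cv2.INTER_CUBIC)
P0=[.5133,-.1465]; P1=[.577+.066*np.cos(np.radians(254)),-.131+.066*np.sin(np.radians(254))]
u0=proj("side",[*P0,.09]).astype(int);u1=proj("side",[*P1,.09]).astype(int)
cv2.imwrite("pics/cap.png",np.hstack([cr(b0,*u0),cr(b,*u1)]))
for im,P in((b0,P0),(b,P1)):
    g=cv2.cvtColor(im,cv2.COLOR_BGR2GRAY); u=proj("side",[*P,.09]).astype(int)
    m=np.zeros_like(g); m[u[1]-14:u[1]+12,u[0]-12:u[0]+12]=1; m=((g<42)&(m>0)).astype(np.uint8)
    n,l,s,c=cv2.connectedComponentsWithStats(m); i=1+s[1:,4].argmax(); print("cap",c[i],s[i],"exp .096",proj("side",[*P,.096]),".0885",proj("side",[*P,.0885]))
g=cv2.cvtColor(a,cv2.COLOR_BGR2GRAY); u=proj("top",[*P1,.096]).astype(int)
m=np.zeros_like(g); m[u[1]-8:u[1]+9,u[0]-8:u[0]+9]=1; m=((g<45)&(m>0)).astype(np.uint8)
n,l,s,c=cv2.connectedComponentsWithStats(m);i=1+s[1:,4].argmax();q=ray("top",*c[i],.096)[:2]-[.577,-.131];print(c[i],s[i],np.degrees(np.arctan2(q[1],q[0]))%360)
E
```

```text
clock: 9.6
position: [0.2688, -0.5534, 0.2363]
orientation: [-3.138, 0.001, 0.001]
contact_force: [0.3, -0.1, 0.8]
grip_width: 0.0009
gripper_force: 0.0
start ((np.float64(386.9), np.float64(179.5)), np.float64(0.0551), np.float64(13.6))
t2 ((np.float64(380.3), np.float64(182.6)), np.float64(0.055), np.float64(33.4))
now ((np.float64(372.1), np.float64(194.2)), np.float64(0.0551), np.float64(72.6))
finger 0.5222331220079842 233.9449331725508
cap [392.67857143 173.89285714] [389 171   8   7  28] exp .096 [393.5369151  171.39077959] .0885 [393.23254723 173.45277381]
cap [391.11111111 158.88888889] [389 158   6   3   9] exp .096 [392.5307304 154.8035242] .0885 [392.24241435 156.86351732]
[415.11363636 208.05681818] [410 203  11  11  88] 251.49442870893427
```

View pics/c6.png

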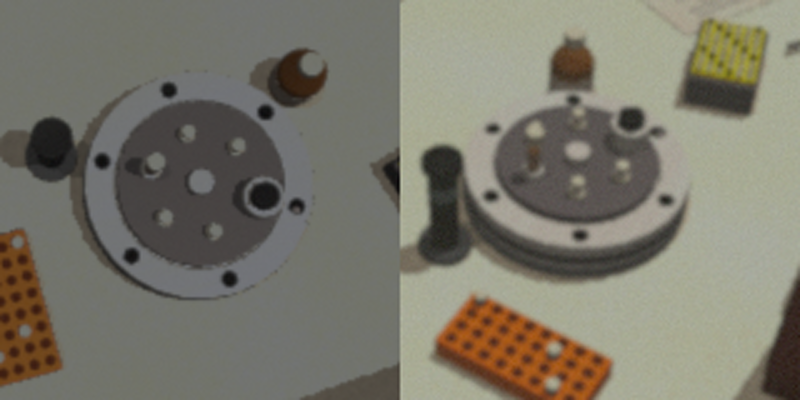

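View pics/cap.png

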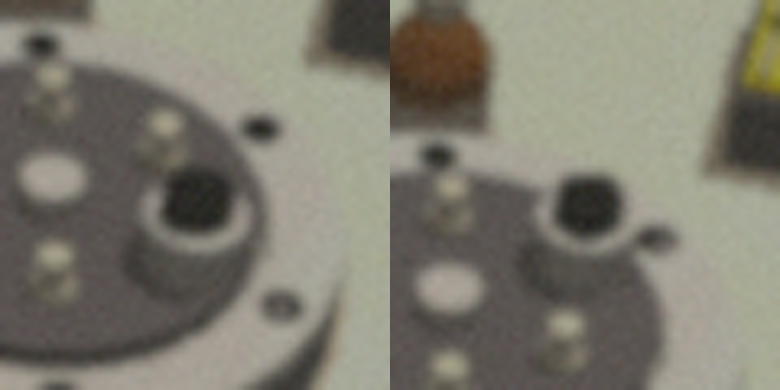

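The cap stands proud as it did at the start, about 20 px tall in the enlarged view. The pin fills the next ring hole at about (429,212) in the top view, and the cap angle is +59.5°. The tall tube is on the reader's side, and the bottle, rack and tip box haven't moved.

```bash
python3 -c "
from plant import arm
print(arm.hand_in())"
```

```text
the job is handed in; nothing more can be done
None
```

The job is handed in: the carousel turned one hole (about +60°), the plunger sprang up in the next hole with the tall tube beside the reader, and the arm backed clear; the judge's result was not shown.

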